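# Close the sample mill and fasten its wing nut

### The arm

A 6-joint arm with a two-finger parallel gripper is mounted at the origin on the work surface. World frame = base frame: x ahead of the robot, y to its left, z up, the work surface at z = 0. Lengths are in m, angles in rad, forces in N, time in s.
With the tool pointing down it reaches from about 0.375 to 0.975 m from the base axis. Payload 3.8 kg.
Tool frame: the origin (TCP) lies on the centre line of the jaws, within the pads' length; the fingertips stand 19 mm ahead of it and the grasp point (between the pads) is the TCP; z points along the fingers, y is the line along which they close (so a half turn about z gives the same grasp; the last joint's range is limited). The gripper opens to 88 mm and grips with 3 to 60 N. Pads are 18 mm wide; open, the fingers measure 123 mm over their backs; the gripper's body (75 mm by 187 mm) begins 45 mm behind the grasp point.
Start: joints at [1.14, 0.264, 1.604, -0, 1.274, -0.037], TCP at [0.259, 0.623, 0.258] pointing down, gripper open.
Joint ranges: [-2.63, 2.63], [-0.94, 2.18], [0.31, 2.57], [-1.31, 4.45], [0, 2.66], [-2.55, 2.55]. Speed limits (rad/s): [2.57, 2.57, 3.14, 3.14, 3.14, 3.14].

### API

Orientations are given as a 3x3 rotation matrix whose columns are the frame's x, y, z axes.
In Python, from plant import readout, eyes, env, models gives the robot as it stands. The module is installed in compiled form; this text tells all that it offers.
- The arm moves only by the tool drive_tool, never from a script. Its argument "moves" is text: rows parted by semicolons, each of 6 numbers parted by spaces: the shift along the tool's x, y, z in m, then the turn, a rotation vector about the tool's x, y, z in rad. A call has 1 to 10 rows; each row shifts and turns the commanded pose from where the row before left it, along the tool's axes as they then stand; what a row does not reach is not made up. A row lasts 1/12 s, in which the tool goes at most 41.7 mm and 7.16 degrees, less where a joint would pass 70% of its speed; a pose out of reach is approached as far as the arm can. A call is refused whole if a number of a shift passes 0.0417 or a number of a turn 0.125, either way. A call with a gripper value outside its range is refused whole. "claw" is the closure, from -1 (fully open) to 1 (shut), so that 0 is half open, set as the call begins (left out, the last holds). The fingers move at their own pace and stop on an object; "newtons" is the grip in N (left out, the last holds). Time passes only in rows, so rows that do not move let the fingers close. It gives the time, the measured TCP pose, the force, the opening and the grip force at its end, in the units of the state.
- readout.get_state(): the state, without advancing time (a new reading comes with each control period).
- eyes.capture(name): name is "scene" or "top" or "wrist"; returns the picture (420x560x3 uint8, red, green, blue); there is no depth.
- eyes.camera_model(name): a dict with "fx", "fy", "cx", "cy" (pixels), "dist" ([k1, k2, p1, p2, k3] as OpenCV has them; the pictures are not rectified), "rvec" (rotation vector, rad) and "tvec" (3), from world to camera coordinates, as OpenCV has them. Camera axes: x right, y down, z forward; pixel columns grow to the right and rows downward; lengths in m; the calibration is good to about 2 mm. A picture is of the moment at which its call begins: read the wrist's pose just before it. camera_model takes no time and is no camera call; for the wrist camera it gives the pose at the moment of the call.
- env.job_done(): hands the job in; it is judged then, once.
Trained networks look in the newest picture that a camera, given by its name, has taken for a name from the list of things; names that differ only in an ending like _2 or _b are one class to them, and where a whole thing is asked for, a point or a joint stands for the part that bears it (a point fixed in the world has none). Each returns a list of dicts, best first, with "p" (0 to 1); they miss things now and then, are a little off and sometimes report something else, mostly with a low value. They report only what shows in the picture. A call takes as long as a camera call. They do not tell look-alikes from the thing itself.
- models.look_for(name, camera): "point" ([x, y, z] in m, in the coordinates of the camera as it stood for that picture, good to about 4 mm: the middle of the surface that is visible of it).
- models.silhouettes(name, camera): "region" (420x560 bool, what is visible of it).
The state is a dict: "t": time; "joint_pos": joint angles; "joint_velocities": joint speeds; "joint_efforts": joint torques, N m; "eef_pos": TCP position; "tool_rot": TCP orientation; "ft_force": force on the tool from outside, world axes, zero at the start; "wrist_torque": the same for the moment, N m; "opening": finger opening in m; "gripper_force": force on a finger pad.
Only numpy, scipy, OpenCV 4.12 (cv2) and the standard library are available. Lean on these libraries where they do the work, as an engineer would, in place of code of your own. Each camera call takes 0.05 s, during which the arm holds its last target. There are 200 camera calls.

### The job

The sample mill has been cleaned and its chamber has to be closed again. Swing the bench lamp off the mill until its head hangs over the middle of the black grading tray, then lower the slotted cover over the wing nut so that it sits fully home on the mill, and turn the wing nut clockwise until it is snug on the cover. Leave the lamp over the tray, and do not shift the blank cover or the other things on the bench.

Things in the scene. Friction and masses are not known exactly. Their poses are not given: they have to be found in the camera images.
- mill: Grey mill fixed to the bench, block with a flat top 100 mm high. Origin: on the bench under its centre stud; z up, -x the spout side; block from -75 to +115 mm in x, +-70 mm in y. On top, round the stud, a boss 91 (x) x 49 (y) mm, 10 mm high, its top 4 mm narrowed to 86 x 44 mm. Steel stud 8 mm thick, its tip 160 mm above the bench, carries the wing nut.
- seat (a point): Where the cover's origin lies when the cover is fully home: on the stud's axis, 101 mm above the bench (1 mm above the mill's flat top), axes as the mill's. The cover's long side lies along x; either way round fits.
- cover: Loose dark steel cover with a slot, 102 (x) x 60 (y) x 15 mm, 0.25 kg, on the right. Top plate 6 mm; 4 mm skirt below, inside 94 x 52 mm, 9 mm deep, goes over the mill's boss. Slot 48 (x) x 20 (y) mm in the middle passes over the wing nut when the wings lie along it. Origin: centre of underside, z up. Grip across the 60 mm, fingertips 3 mm above its underside; the nut rises between the fingers.
- blank: Blank cover of the same outline and metal, without a slot; not wanted, leave it alone. Origin: centre of its underside.
- nut_turn (a joint): Turn of the wing nut, rad: near 0 at the start (top of thread, wings along the mill's x), grows clockwise seen from above while the nut goes down 10 mm a turn. With the cover home it meets the cover at about 4.4 and is snug from about 4.6; the thread ends hard at 5.0. Stays where it is left; running torque 0.05 N m.
- wing_nut: Brass wing nut captive on the stud. Origin: on the stud's axis at the nut's underside (123 mm above the bench at the start); x along the wings, z up. Foot bar 42 x 13 x 5 mm; two upright wings 8 mm thick (y), 5 to 27 mm above the origin, 5 to 22 mm either side of the axis, the stud between. Grip from above across the 8 mm over both wings, fingertips 8 mm or more above the origin.
- lamp_arm (a joint): Swing of the lamp arm about its post, rad: 0 when the arm points along the lamp base's -x, grows clockwise seen from above (towards +y, the left); range -0.6 to 1.6. Stiff, so about 3 N at the head moves it, and it stays where it is left.
- lamp: Fixed lamp foot: round base of 90 mm with a vertical steel post 22 mm thick. Origin: on the bench under the post, which is the arm's turning axis. The arm, 235 to 265 mm above the bench, carries a white round lamp head 110 mm across, centred 230 mm from the post.
- lamp_grip (a point): On the upright black peg on top of the lamp head, over the head's centre: 16 mm thick, from 260 mm to 309 mm above the bench; this point is 290 mm above the bench, 230 mm from the post's axis.
- tray_mid (a point): Middle of the floor of the black grading tray (fixed, 130 x 110 x 14 mm), left of the mill; it lies within about 30 mm of the circle of the lamp head.
- glass_a: Empty cupping glass, 80 mm wide, 88 mm high. Origin: centre of its underside.
- glass_b: Another such glass. Origin: centre of its underside.
- sample_box: Open clear sample box, 160 x 100 x 55 mm. Origin: centre of its underside.
- mug: White mug, 82 mm wide, 95 mm high. Origin: centre of its underside.
- jar: Low amber jar, 80 mm wide, 65 mm high. Origin: centre of its underside.
- spoon: Steel cupping spoon, 170 mm long, lying on the bench between mill and robot. Origin: about its middle.
Mind the look-alikes: they are no part of the job. What is shaped like the cover but orange is not meant.

How it is judged:
By the outcome, as a careful person would: the job done as asked, in the order asked, and still so for the second after the job is handed in, with the robot touching nothing.
It also fails if it takes over 67 s, if anything falls off the work surface, if the arm or the gripper's body presses on something with over 40 N, if the wrist force passes 120 N, or if a joint passes its speed limit or range.

## Working session

There is one attempt and no reset: what is moved stays moved. The work goes in short steps, Python scripts to look and compute and a tool call to move; the robot and the scene stay as the last step left them, time stands still between calls to the robot, and variables do not carry over. Pictures are saved under pics/ and viewed, at most 10 in all, crops included, and the job is handed in when it is done.

Besides the shell and the picture viewer there is one more tool, called after "Call:" by a JSON object that holds its "fn" and its "kwargs". drive_tool: Moves the arm, as the interface text tells. Its arguments: {"type":"object","properties":{"moves":{"type":"string"},"claw":{"type":"number"},"newtons":{"type":"number"}},"required":["moves"]}

```bash
mkdir -p pics; cat > h.py <<'E'
import numpy as np, cv2
from plant import readout, eyes, env, models
def cam(n):
    m=eyes.camera_model(n); R=cv2.Rodrigues(np.array(m["rvec"],float))[0]; t=np.array(m["tvec"],float).ravel()
    K=np.array([[m["fx"],0,m["cx"]],[0,m["fy"],m["cy"]],[0,0,1.]]); return K,np.array(m["dist"],float),R,t
def w2p(c,P):
    K,d,R,t=c; return cv2.projectPoints(np.atleast_2d(np.array(P,float)),cv2.Rodrigues(R)[0],t,K,d)[0].reshape(-1,2)
def ray(c,uv):
    K,d,R,t=c; q=cv2.undistortPoints(np.array(uv,float).reshape(-1,1,2),K,d).reshape(-1,2)
    D=np.c_[q,np.ones(len(q))]@R; return -R.T@t,D
def atz(c,uv,z):
    o,D=ray(c,uv); return o+D*((z-o[2])/D[:,2])[:,None]
def c2w(c,p): return c[2].T@(np.array(p)-c[3])
def snap(n,f=None):
    c=cam(n); im=eyes.capture(n)
    if f: cv2.imwrite('pics/'+f,cv2.cvtColor(im,cv2.COLOR_RGB2BGR))
    return c,im
def tri(obs):
    A=np.zeros((3,3));b=np.zeros(3)
    for c,uv in obs:
        o,D=ray(c,[uv]); d=D[0]/np.linalg.norm(D[0]); M=np.eye(3)-np.outer(d,d); A+=M;b+=M@o
    return np.linalg.solve(A,b)
E
python3 - <<'E'
from h import *
np.set_printoptions(precision=4,suppress=True)
s=readout.get_state(); print(s["t"],s["eef_pos"],s["tool_rot"],s["opening"],s["ft_force"])
for n in("scene","top"):
    c,im=snap(n,n+'0.png'); print(n,-c[2].T@c[3])
    for o in("mill","cover","blank","wing_nut","lamp","lamp_arm","lamp_grip","tray_mid"):
        for r in models.look_for(o,n)[:3]: 
            w=c2w(c,r["point"]); print(o,round(r["p"],2),w,w2p(c,w)[0].round())
E
```

```text
0.0 [0.2587 0.6227 0.2564] [[-0.9235  0.3837 -0.0009]
 [ 0.3837  0.9235 -0.002 ]
 [ 0.0001 -0.0022 -1.    ]] 0.08824624347192658 [-0.4558 -0.293  -0.1073]
scene [0.3846 0.4335 1.0048]
mill 0.85 [0.488  0.0519 0.0972] [300. 240.]
cover 0.94 [ 0.5716 -0.2752  0.0142] [315. 151.]
cover 0.89 [ 0.5492 -0.4072  0.0143] [337. 123.]
cover 0.84 [ 0.485  -0.1759  0.015 ] [330. 186.]
blank 0.75 [ 0.4246 -0.3225  0.0162] [366. 156.]
blank 0.58 [0.638  0.4398 0.0067] [175. 367.]
wing_nut 0.69 [0.4932 0.025  0.1391] [304. 223.]
lamp 0.87 [0.6215 0.0265 0.2545] [254. 179.]
lamp 0.31 [0.6393 0.4385 0.0062] [175. 366.]
lamp_arm 0.8 [0.5561 0.0153 0.2543] [283. 186.]
lamp_grip 0.69 [0.5543 0.0154 0.2602] [283. 185.]
lamp_grip 0.23 [0.4177 0.2293 0.028 ] [296. 324.]
tray_mid 0.93 [0.641  0.2489 0.0018] [213. 296.]
tray_mid 0.65 [0.4193 0.2312 0.0298] [296. 324.]
tray_mid 0.56 [ 0.7934 -0.1656  0.061 ] [233. 143.]
top [ 0.4418 -0.0092  1.2012]
mill 0.78 [0.4628 0.046  0.1005] [275. 246.]
mill 0.23 [0.6383 0.4472 0.0008] [149. 193.]
cover 0.89 [ 0.576  -0.2893  0.0119] [387. 208.]
cover 0.88 [ 0.5548 -0.4154  0.0147] [430. 214.]
cover 0.81 [ 0.4946 -0.1667  0.0105] [347. 235.]
blank 0.71 [ 0.43   -0.3308  0.0158] [403. 256.]
lamp 0.95 [0.5665 0.0118 0.2562] [286. 202.]
lamp_arm 0.37 [ 0.5758 -0.2854  0.0125] [385. 208.]
lamp_grip 0.82 [0.5491 0.0062 0.2606] [288. 209.]
tray_mid 0.8 [0.6476 0.2514 0.0028] [211. 189.]
```

```bash
python3 -c "
import cv2,numpy as np
a=[cv2.imread('pics/%s0.png'%n) for n in('scene','top')]
cv2.imwrite('pics/a.png',cv2.resize(np.vstack(a),None,fx=.95,fy=.7)) if 0 else None"
```

```text
(no output)
```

View pics/scene0.png

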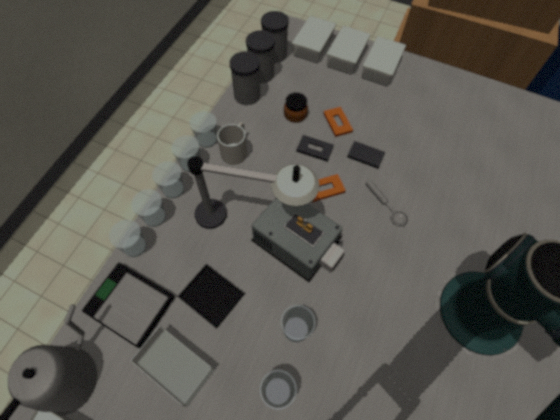

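View pics/top0.png

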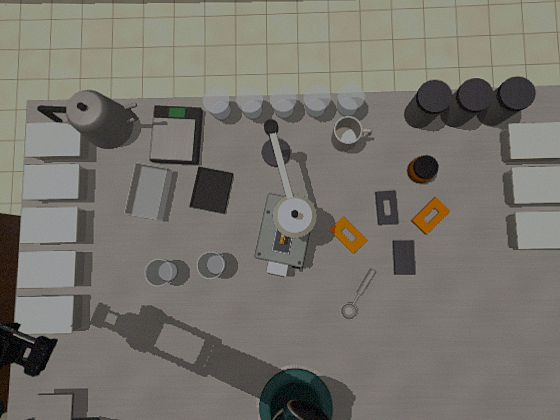

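The dark slotted cover is at scene (315,148) / top (387,208). The blank is at top (403,257), and the orange look-alikes are at top (350,235) and (431,215). The lamp head, with its black peg, is at scene (296,175) / top (294,214), over the mill's rear part. The tray is at top (211,190). Next: measure these, with one enlarged crop.

```bash
python3 - <<'E'
from h import *
np.set_printoptions(precision=4,suppress=True)
C={}
crops=[]
for n,(u,v) in (("scene",(190,140)),("top",(190,115))):
    c,im=snap(n); C[n]=c
    crops.append(cv2.resize(im[v:v+95 if n=="scene" else v+170,u:u+150],None,fx=1,fy=1) if 0 else im[v:v+150,u:u+133])
    for o,z in(("cover",.015),("blank",.015),("tray_mid",.014)):
        rs=models.silhouettes(o,n)
        for r in rs[:4]:
            m=r["region"].astype(np.uint8); k=cv2.findContours(m,0,2)[0]
            if not k: continue
            k=max(k,key=cv2.contourArea).reshape(-1,2)
            if len(k)<5: continue
            P=atz(c,k,z)[:,:2]; (x,y),(w,h),a=cv2.minAreaRect((P*1000).astype(np.float32))
            print(n,o,round(r["p"],2),k.mean(0).round(),"ctr %.1f %.1f size %.1f %.1f ang %.1f"%(x,y,w,h,a), "col",im[m>0].mean(0).round())
big=np.hstack([cv2.resize(x,None,fx=3,fy=3,interpolation=cv2.INTER_CUBIC) for x in crops])
big=np.clip(big.astype(float)*1.7,0,255).astype(np.uint8)
cv2.imwrite('pics/crop1.png',cv2.cvtColor(big,cv2.COLOR_RGB2BGR)); print(big.shape)
E
```

```text
scene cover 0.76 [338. 122.] ctr 551.6 -414.4 size 65.5 117.3 ang 40.6 col [125.  73.  38.]
scene cover 0.75 [314. 148.] ctr 577.7 -284.7 size 106.2 72.4 ang 3.4 col [50. 49. 49.]
scene cover 0.72 [330. 188.] ctr 494.2 -166.8 size 97.2 65.8 ang 42.7 col [124.  71.  34.]
scene blank 0.61 [365. 155.] ctr 428.1 -329.0 size 79.4 105.0 ang 90.0 col [50. 49. 49.]
scene tray_mid 0.64 [215. 296.] ctr 643.4 251.7 size 110.0 132.9 ang 77.6 col [21. 20. 20.]
scene tray_mid 0.54 [241. 185.] ctr 695.3 -101.5 size 369.4 249.8 ang 37.8 col [94. 93. 88.]
top cover 0.86 [434. 214.] ctr 550.1 -418.0 size 65.1 101.7 ang 39.0 col [150.  86.   6.]
top cover 0.83 [347. 240.] ctr 496.3 -168.9 size 99.4 60.5 ang 43.6 col [149.  92.   7.]
top cover 0.6 [388. 211.] ctr 575.7 -287.8 size 104.2 65.8 ang 0.3 col [60. 57. 60.]
top blank 0.73 [404. 253.] ctr 427.2 -331.9 size 67.8 102.6 ang 87.3 col [61. 58. 61.]
top tray_mid 0.84 [212. 190.] ctr 642.4 248.4 size 116.0 132.3 ang 76.8 col [45. 42. 42.]
(450, 798, 3)
```

View pics/crop1.png

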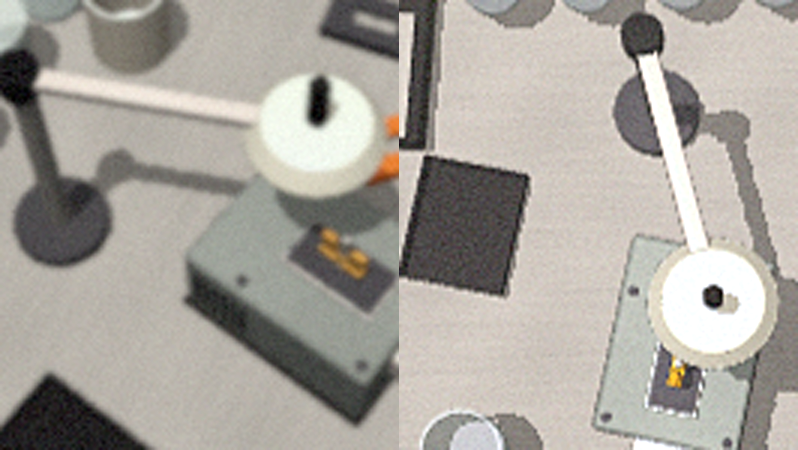

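The crop shows the peg tip at scene (296.7,166.7) / top (294.7,213.3) and the lamp foot at scene (210.7,214) / top (276.3,152). The mill is yawed about -12°, with the nut at scene ≈(304,223).

```bash
python3 - <<'E'
from h import *
np.set_printoptions(precision=4,suppress=True)
s,t=cam("scene"),cam("top")
tip=tri([(s,(296.7,166.2)),(t,(294.7,213.5))]); print("pegtip",tip)
print("scene@.309",atz(s,[(296.7,166.2)],.309),"top",atz(t,[(294.7,213.5)],.309))
b=tri([(s,(210.7,214)),(t,(276.3,152))]);print("foot",b)
for z in(.0,.012): print(atz(s,[(210.7,214)],z),atz(t,[(276.3,152)],z))
peg=(atz(s,[(296.7,166.2)],.309)[0]+atz(t,[(294.7,213.5)],.309)[0])[:2]/2
post=((atz(s,[(210.7,214)],.01)+atz(t,[(276.3,152)],.01))[0,:2])/2
tray=np.array([.643,.250]); f=lambda p:np.arctan2(*(p-post)[::-1])
print(peg,post,np.linalg.norm(peg-post),np.linalg.norm(tray-post))
a0,a1=f(peg),f(tray); print(a0,a1,"swing",(a1-a0)%(2*np.pi)-2*np.pi, post+.23*np.array([np.cos(a1),np.sin(a1)]))
# mill corners
for z in(.1,):print(atz(t,[(190+(637-399)/3,115+236/3),(190+(594-399)/3,115+428/3)],z))
E
```

```text
pegtip [ 0.5347 -0.0095  0.3109]
scene@.309 [[ 0.5367 -0.0105  0.309 ]] top [[ 0.5333 -0.0097  0.309 ]]
foot [ 0.7612  0.0445 -0.0001]
[[0.7613 0.0446 0.    ]] [[0.7611 0.0445 0.    ]]
[[0.7568 0.0492 0.012 ]] [[0.7579 0.044  0.012 ]]
[ 0.535  -0.0101] [0.758  0.0462] 0.23000233469832926 0.2339839423411863
-2.8940992952633344 2.0846276470432636 swing -1.3044583648729882 [0.645  0.2465]
[[0.6132 0.0616 0.1   ]
 [0.432  0.1041 0.1   ]]
```

Call:
{"fn": "drive_tool", "kwargs": {"moves": "-0.0249 -0.0239 -0.0104 0 0 0;-0.0249 -0.0239 -0.0104 0 0 0;-0.0249 -0.0239 -0.0104 0 0 0;-0.0249 -0.0239 -0.0104 0 0 0;-0.0249 -0.0239 -0.0104 0 0 0;-0.0249 -0.0239 -0.0104 0 0 0;-0.0249 -0.0239 -0.0104 0 0 0;-0.0249 -0.0239 -0.0104 0 0 0;-0.0249 -0.0239 -0.0104 0 0 0;-0.0249 -0.0239 -0.0104 0 0 0", "claw": 0, "newtons": 15}}

```text
t: 2.13
eef_pos: [0.3975, 0.3055, 0.3625]
tool_rot: [[-0.924, 0.383, 0.001], [0.383, 0.924, 0.0], [-0.0, 0.001, -1.0]]
ft_force: [1.1, -0.3, -0.0]
opening: 0.0441
gripper_force: 0.0
```

Call:
{"fn": "drive_tool", "kwargs": {"moves": "-0.0249 -0.0239 0 0 0 0;-0.0249 -0.0239 0 0 0 0;-0.0249 -0.0239 0 0 0 0;-0.0249 -0.0239 0 0 0 0;-0.0249 -0.0239 0 0 0 0;-0.0249 -0.0239 0 0 0 0;-0.0249 -0.0239 0 0 0 0;-0.0249 -0.0239 0 0 0 0;-0.0249 -0.0239 0 0 0 0;-0.0249 -0.0239 0 0 0 0"}}

```text
t: 2.97
eef_pos: [0.5358, -0.0109, 0.362]
tool_rot: [[-0.923, 0.384, 0.001], [0.384, 0.923, 0.0], [-0.001, 0.0, -1.0]]
ft_force: [-0.4, 0.3, -0.2]
opening: 0.0442
gripper_force: 0.0
```

Call:
{"fn": "drive_tool", "kwargs": {"moves": "0 0 0 0 0 -0.107;0 0 0 0 0 -0.107;0 0 0 0 0 -0.107;0 0 0 0 0 -0.107;0 0 0 0 0 -0.107;0 0 0 0 0 -0.107;0 0 0 0 0 0;0 0 0 0 0 0"}}

```text
t: 3.63
eef_pos: [0.5354, -0.0092, 0.3618]
tool_rot: [[-0.97, -0.243, 0.0], [-0.243, 0.97, 0.0], [-0.0, -0.0, -1.0]]
ft_force: [0.3, -0.6, 0.2]
opening: 0.044
gripper_force: 0.0
```

```bash
python3 - <<'E'
from h import *
np.set_printoptions(precision=4,suppress=True)
s=readout.get_state(); print(s["t"],s["eef_pos"],s["tool_rot"],s["opening"],s["joint_pos"])
c,im=snap("wrist","wrist1.png")
print(-c[2].T@c[3], w2p(c,[.535,-.01,.309]))
for r in models.look_for("lamp_grip","wrist")[:2]: print(r["p"],c2w(c,r["point"]))
E
```

```text
3.6333 [ 0.5354 -0.0092  0.3618] [[-0.9701 -0.2427  0.0001]
 [-0.2427  0.9701  0.    ]
 [-0.0001 -0.     -1.    ]] 0.04395476389481875 [-0.0637 -0.0501  1.7603  0.      1.4312 -1.8796]
[ 0.4683 -0.0262  0.4887] [[285.6246 231.4332]]
0.82 [ 0.5295 -0.0073  0.261 ]
```

View pics/wrist1.png

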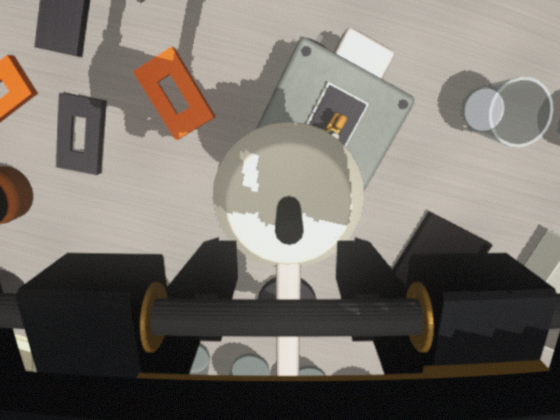

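The peg is at (288,231), where predicted, and centred between the fingers. I'll descend, grip it and swing.

Call:
{"fn": "drive_tool", "kwargs": {"moves": "0 0 0.02 0 0 0;0 0 0.02 0 0 0;0 0 0.02 0 0 0;0 0 0.01 0 0 0;0 0 0 0 0 0"}}

```text
t: 4.15
eef_pos: [0.5338, -0.009, 0.2887]
tool_rot: [[-0.97, -0.245, -0.005], [-0.245, 0.97, 0.0], [0.005, 0.002, -1.0]]
ft_force: [-0.6, -0.4, 0.3]
opening: 0.0437
gripper_force: 0.0
```

Call:
{"fn": "drive_tool", "kwargs": {"moves": "0 0 0 0 0 0;0 0 0 0 0 0;0 0 0 0 0 0;0 0 0 0 0 0;0 0 0 0 0 0", "claw": 1, "newtons": 15}}

```text
t: 4.57
eef_pos: [0.5361, -0.0088, 0.2931]
tool_rot: [[-0.969, -0.245, 0.002], [-0.245, 0.969, 0.001], [-0.002, 0.0, -1.0]]
ft_force: [-0.4, 1.1, 3.1]
opening: 0.0153
gripper_force: 15.0
```

Call:
{"fn": "drive_tool", "kwargs": {"moves": "-0.0005 0.015 0 0 0 0.0652;-0.0005 0.015 0 0 0 0.0652;-0.0005 0.015 0 0 0 0.0652;-0.0005 0.015 0 0 0 0.0652;-0.0005 0.015 0 0 0 0.0652;-0.0005 0.015 0 0 0 0.0652;-0.0005 0.015 0 0 0 0.0652;-0.0005 0.015 0 0 0 0.0652;-0.0005 0.015 0 0 0 0.0652;-0.0005 0.015 0 0 0 0.0652"}}

```text
t: 5.4
eef_pos: [0.5475, 0.1373, 0.2931]
tool_rot: [[-0.918, 0.396, 0.002], [0.396, 0.918, -0.002], [-0.003, -0.001, -1.0]]
ft_force: [-0.6, -5.1, 3.8]
opening: 0.0153
gripper_force: 15.0
```

Call:
{"fn": "drive_tool", "kwargs": {"moves": "-0.0005 0.015 0 0 0 0.0652;-0.0005 0.015 0 0 0 0.0652;-0.0005 0.015 0 0 0 0.0652;-0.0005 0.015 0 0 0 0.0652;-0.0005 0.015 0 0 0 0.0652;-0.0005 0.015 0 0 0 0.0652;-0.0005 0.015 0 0 0 0.0652;-0.0005 0.015 0 0 0 0.0652;-0.0005 0.015 0 0 0 0.0652;-0.0005 0.015 0 0 0 0.0652"}}

```text
t: 6.23
eef_pos: [0.6458, 0.2473, 0.2931]
tool_rot: [[-0.49, 0.872, 0.0], [0.872, 0.49, -0.002], [-0.002, -0.001, -1.0]]
ft_force: [-3.0, -4.1, 4.3]
opening: 0.0154
gripper_force: 15.0
```

Call:
{"fn": "drive_tool", "kwargs": {"moves": "0 0 0 0 0 0;0 0 0 0 0 0;0 0 0 0 0 0"}}

```text
t: 6.48
eef_pos: [0.6467, 0.2477, 0.2932]
tool_rot: [[-0.493, 0.87, 0.004], [0.87, 0.493, 0.001], [-0.001, 0.004, -1.0]]
ft_force: [3.9, -0.1, 4.7]
opening: 0.0156
gripper_force: 15.0
```

```bash
python3 - <<'E'
from h import *
np.set_printoptions(precision=4,suppress=True)
s=readout.get_state(); print(s["t"],s["eef_pos"],s["ft_force"],s["joint_pos"])
p=s["eef_pos"]; print("to tray",np.array([.643,.250])-p[:2])
for n in("top","scene"):
    c,im=snap(n)
    for r in models.look_for("lamp_grip",n)[:1]: print(n,r["p"],c2w(c,r["point"]))
    for o in("mill","wing_nut"):
      for r in models.look_for(o,n)[:1]: print(n,o,r["p"],c2w(c,r["point"]))
E
```

```text
6.4833 [0.6467 0.2477 0.2932] [ 3.8867 -0.1483  4.7045] [ 0.3301  0.2764  1.5235 -0.0005  1.3379 -0.1856]
to tray [-0.0037  0.0023]
top 0.67 [0.6933 0.1699 0.2576]
top mill 0.82 [0.4989 0.0257 0.1013]
top wing_nut 0.61 [0.4853 0.0242 0.1355]
scene 0.58 [0.6406 0.2596 0.2598]
scene mill 0.78 [0.4869 0.0519 0.0956]
scene wing_nut 0.47 [0.4919 0.0268 0.1386]
```

Call:
{"fn": "drive_tool", "kwargs": {"moves": "0 0 0 0 0 0;0 0 0 0 0 0;0 0 0 0 0 0;0 0 -0.02 0 0 0;0 0 -0.025 0 0 0;0 0 -0.025 0 0 0", "claw": 0}}

```text
t: 7.38
eef_pos: [0.6439, 0.2474, 0.3599]
tool_rot: [[-0.493, 0.87, -0.006], [0.87, 0.493, -0.001], [0.001, -0.006, -1.0]]
ft_force: [0.2, 0.3, -0.3]
opening: 0.0438
gripper_force: 0.0
```

Call:
{"fn": "drive_tool", "kwargs": {"moves": "-0.0197 -0.0254 0 0 0 0;-0.0197 -0.0254 0 0 0 0;-0.0197 -0.0254 0 0 0 0;-0.0197 -0.0254 0 0 0 0;-0.0197 -0.0254 0.02 0 0 0;-0.0197 -0.0254 0.02 0 0 0;-0.0197 -0.0254 0.02 0 0 0", "claw": -1}}

```text
t: 7.97
eef_pos: [0.557, 0.0391, 0.3005]
tool_rot: [[-0.493, 0.87, -0.001], [0.87, 0.493, 0.0], [0.001, -0.001, -1.0]]
ft_force: [-0.0, -0.4, 0.3]
opening: 0.0874
gripper_force: 0.0
```

Call:
{"fn": "drive_tool", "kwargs": {"moves": "0 0 0 0 0 -0.1185;0 0 0 0 0 -0.1185;0 0 0 0 0 -0.1185;0 0 0 0 0 -0.1185;0 0 0 0 0 -0.1185;0 0 0 0 0 -0.1185;0 0 0 0 0 -0.1185;0 0 0 0 0 0;0 0 0 0 0 0;0 0 0 0 0 0"}}

```text
t: 8.8
eef_pos: [0.5581, 0.0402, 0.3011]
tool_rot: [[-0.974, 0.227, -0.001], [0.227, 0.974, 0.0], [0.001, -0.0, -1.0]]
ft_force: [0.3, -0.6, -0.2]
opening: 0.0883
gripper_force: 0.0
```

```bash
python3 - <<'E'
from h import *
import pickle
np.set_printoptions(precision=4,suppress=True)
s=readout.get_state(); print(s["t"],s["eef_pos"],s["tool_rot"],s["opening"],s["joint_pos"])
c,im=snap("wrist","wrist2.png"); print(-c[2].T@c[3]); pickle.dump((c,im),open('w2.pkl','wb'))
for o in("wing_nut","mill"):
    for r in models.look_for(o,"wrist")[:2]: print(o,r["p"],c2w(c,r["point"]))
for n in("top","scene"):
    c,im=snap(n)
    for r in models.look_for("lamp_grip",n)[:1]: print(n,r["p"],c2w(c,r["point"]))
    for r in models.silhouettes("lamp_arm",n)[:1]: print(np.argwhere(r["region"])[:,::-1].mean(0))
E
```

```text
8.8 [0.5581 0.0402 0.3011] [[-0.9739  0.2271 -0.0013]
 [ 0.2271  0.9739  0.0001]
 [ 0.0013 -0.0002 -1.    ]] 0.0883291325949446 [ 0.0273  0.0218  1.7987  0.0002  1.3224 -1.3145]
[0.4909 0.0554 0.4281]
wing_nut 0.55 [0.4903 0.0247 0.142 ]
mill 0.87 [0.497  0.0284 0.0998]
top 0.83 [0.6579 0.2275 0.2607]
[210.053  163.6333]
scene 0.68 [0.6534 0.2388 0.2645]
[194.6025 243.8215]
```

View pics/wrist2.png

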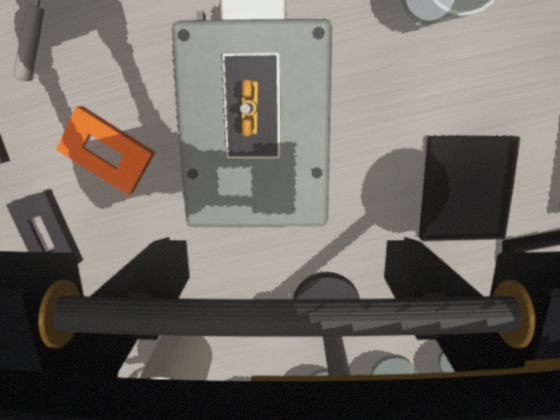

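The lamp is off the mill. The stud tip is at (247,107), the boss corners at ~(222,55), (278,53), (279,157), (227,158), and the mill screws at (182,35), (318,33), (193,173), (316,172). I'll go to the cover next and view the mill from a second place on the way.

Call:
{"fn": "drive_tool", "kwargs": {"moves": "0.018 -0.02 0 0 0 0;0.018 -0.02 0 0 0 0;0.018 -0.02 0 0 0 0;0 0 0 0 0 0;0 0 0 0 0 0"}}

```text
t: 9.67
eef_pos: [0.492, -0.0067, 0.302]
tool_rot: [[-0.974, 0.226, 0.001], [0.226, 0.974, 0.0], [-0.001, 0.0, -1.0]]
ft_force: [-0.1, -0.1, 0.3]
opening: 0.0883
gripper_force: 0.0
```

```bash
python3 - <<'E'
from h import *
import pickle
np.set_printoptions(precision=4,suppress=True)
s=readout.get_state(); print(s["t"],s["eef_pos"])
c,im=snap("wrist"); pickle.dump((c,im),open('w3.pkl','wb')); print(-c[2].T@c[3])
a=pickle.load(open('w2.pkl','rb'))
sc=atz(a[0],[(182,35),(318,33),(193,173),(316,172)],.1);print("screws",sc,sc.mean(0))
print("yaw",np.degrees(np.arctan2(*(sc[2]-sc[0])[1::-1])),np.degrees(np.arctan2(*(sc[3]-sc[1])[1::-1])))
b=atz(a[0],[(222,55),(278,53),(279,157),(227,158)],.105);print("boss",b,b.mean(0))
print("stud",atz(a[0],[(247,107)],.160))
ims=[]
for (cc,i),st in((a,(247,107)),((c,im),w2p(c,atz(a[0],[(247,107)],.160))[0])):
    u,v=int(st[0])-50,int(st[1])-65; u=max(u,0);v=max(v,0); print("crop",u,v)
    ims.append(cv2.resize(i[v:v+140,u:u+100],None,fx=4,fy=4,interpolation=cv2.INTER_CUBIC))
cv2.imwrite('pics/crop2.png',cv2.cvtColor(np.hstack(ims),cv2.COLOR_RGB2BGR))
E
```

```text
9.6667 [ 0.492  -0.0067  0.302 ]
[0.4245 0.0085 0.4288]
screws [[ 0.4171 -0.0198  0.1   ]
 [ 0.4431  0.0944  0.1   ]
 [ 0.5361 -0.0448  0.1   ]
 [ 0.5614  0.0672  0.1   ]] [0.4895 0.0243 0.1   ]
yaw -11.887892324318564 -12.900997976185884
boss [[ 0.4424  0.0103  0.105 ]
 [ 0.452   0.0572  0.105 ]
 [ 0.5392  0.0373  0.105 ]
 [ 0.5293 -0.0089  0.105 ]] [0.4907 0.024  0.105 ]
stud [[0.4899 0.0262 0.16  ]]
crop 197 42
crop 278 113
```

View pics/crop2.png

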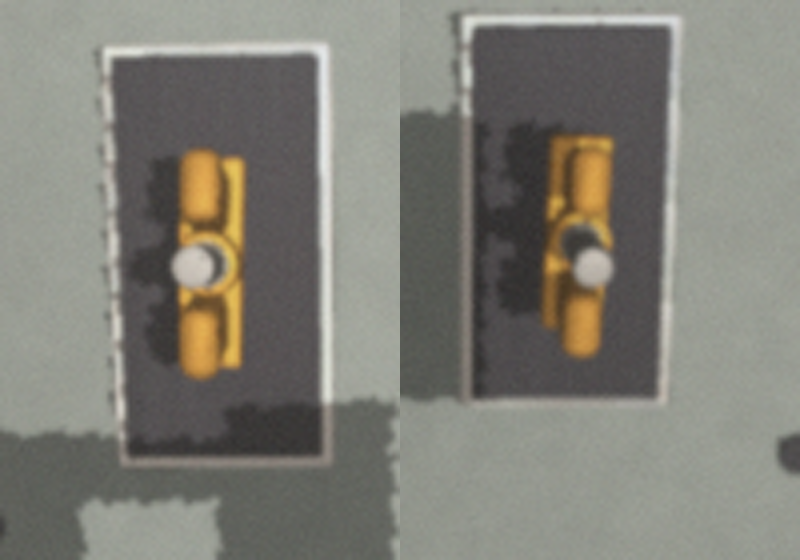

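```bash
cat >> h.py <<'E'
E
python3 - <<'E'
from h import *
import pickle
np.set_printoptions(precision=4,suppress=True)
a=pickle.load(open('w2.pkl','rb'))[0]; b=pickle.load(open('w3.pkl','rb'))[0]
f=lambda u,v,x0,y0:(x0+(u+.5)/4-.5,y0+(v+.5)/4-.5)
A=lambda u,v:f(u,v,197,42); B=lambda u,v:f(u-400,v,278,113)
print("stud",tri([(a,A(195,267)),(b,B(593,267))]), atz(a,[A(195,267)],.16),atz(b,[B(593,267)],.16))
pa=[(112,57),(319,53),(322,458),(126,460)]; pb=[(472,27),(669,27),(660,397),(472,397)]
T=np.array([tri([(a,A(*p)),(b,B(*q))]) for p,q in zip(pa,pb)]); print(T,T.mean(0))
for c,F,P in((a,A,pa),(b,B,pb)):
    W=atz(c,[F(*p) for p in P],.110); (x,y),wh,an=cv2.minAreaRect((W[:,:2]*1000).astype(np.float32)); print(W.mean(0),wh,an)
    print([np.degrees(np.arctan2(*(W[j]-W[i])[1::-1])) for i,j in((0,3),(1,2))])
# wings
print("wing",tri([(a,A(201,150)),(b,B(592,150))]),tri([(a,A(200,378)),(b,B(582,358))]))
# cover from wide views
for n in("top","scene","wrist"):
    c,im=snap(n)
    for r in models.look_for("cover",n):
        w=c2w(c,r["point"])
        if abs(w[0]-.576)<.04 and abs(w[1]+.287)<.05: print(n,r["p"],w)
E
```

```text
stud [0.4907 0.0246 0.1584] [[0.4906 0.0248 0.16  ]] [[0.4903 0.0244 0.16  ]]
[[ 0.4441  0.0125  0.1075]
 [ 0.4537  0.0551  0.1068]
 [ 0.5373  0.0363  0.1084]
 [ 0.5278 -0.0068  0.1072]] [0.4907 0.0243 0.1075]
[0.4908 0.0245 0.11  ] (43.78452682495117, 86.04714965820312) 76.9617919921875
[np.float64(-13.214846552610009), np.float64(-13.038205799140453)]
[0.4902 0.0242 0.11  ] (43.89006042480469, 84.90738677978516) 77.30831146240234
[np.float64(-12.691687394573519), np.float64(-12.115455915737545)]
wing [0.4701 0.0298 0.1477] [0.5112 0.0191 0.1486]
scene 0.4 [ 0.6146 -0.2633  0.0117]
```

Call:
{"fn": "drive_tool", "kwargs": {"moves": "-0.0266 -0.0314 0.006 0 0 0;-0.0266 -0.0314 0.006 0 0 0;-0.0266 -0.0314 0.006 0 0 0;-0.0266 -0.0314 0.006 0 0 0;-0.0266 -0.0314 0.006 0 0 0;-0.0266 -0.0314 0.006 0 0 0;-0.0266 -0.0314 0.006 0 0 0;-0.0266 -0.0314 0.006 0 0 0;0 0 0 0 0 -0.1;0 0 0 0 0 -0.1"}}

```text
t: 10.85
eef_pos: [0.6441, -0.3011, 0.2505]
tool_rot: [[-1.0, 0.024, -0.003], [0.024, 1.0, 0.002], [0.003, 0.001, -1.0]]
ft_force: [-0.1, 1.1, -0.3]
opening: 0.0881
gripper_force: 0.0
```

Call:
{"fn": "drive_tool", "kwargs": {"moves": "0 0 0 0 0 0;0 0 0 0 0 0;0 0 0 0 0 0"}}

```text
t: 11.1
eef_pos: [0.6438, -0.2983, 0.2537]
tool_rot: [[-1.0, 0.028, 0.0], [0.028, 1.0, 0.0], [-0.0, 0.0, -1.0]]
ft_force: [-0.4, 0.6, -0.6]
opening: 0.0879
gripper_force: 0.0
```

```bash
python3 - <<'E'
from h import *
import pickle
np.set_printoptions(precision=4,suppress=True)
s=readout.get_state(); print(s["t"],s["eef_pos"],s["tool_rot"],s["joint_pos"])
c,im=snap("wrist","wrist4.png"); pickle.dump((c,im),open('w4.pkl','wb')); print(-c[2].T@c[3])
for o in("cover","blank"):
    for r in models.silhouettes(o,"wrist")[:4]:
        k=max(cv2.findContours(r["region"].astype(np.uint8),0,2)[0],key=cv2.contourArea).reshape(-1,2)
        P=atz(c,k,.015)[:,:2]; print(o,r["p"],k.mean(0),cv2.minAreaRect((P*1000).astype(np.float32)))
E
```

```text
11.1 [ 0.6438 -0.2983  0.2537] [[-0.9996  0.0281  0.    ]
 [ 0.0281  0.9996  0.    ]
 [-0.      0.     -1.    ]] [-0.4691  0.3308  1.526   0.      1.2848 -2.0118]
[ 0.5746 -0.2968  0.3806]
cover 0.88 [420.1978  29.2088] ((499.8630065917969, -170.31552124023438), (100.17376708984375, 65.76231384277344), 43.132469177246094)
cover 0.84 [163.1512  75.1395] ((552.0303344726562, -417.60302734375), (63.48229217529297, 103.23114776611328), 43.10469055175781)
cover 0.71 [294.4242  99.6667] ((578.6847534179688, -289.0498046875), (102.57173919677734, 60.935646057128906), 3.122774362564087)
```

View pics/wrist4.png

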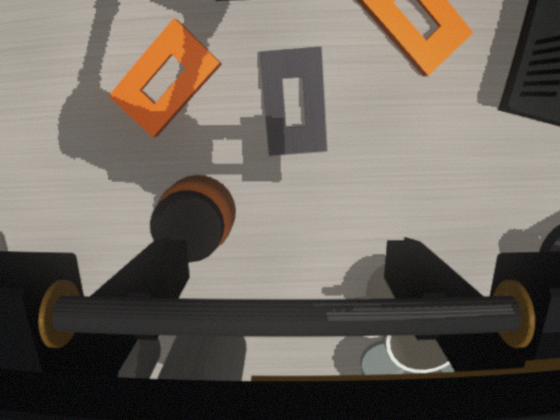

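The dark slotted cover is at (293,101), with corners (258,51), (321,46), (327,150), (270,155). The jar lid is at (190,225), close by; I'll check clearance.

```bash
python3 - <<'E'
from h import *
import pickle
np.set_printoptions(precision=4,suppress=True)
c,im=pickle.load(open('w4.pkl','rb'))
W=atz(c,[(258,51.5),(321,46.5),(327,150.5),(270,155.5)],.015); print(W,W.mean(0),[np.degrees(np.arctan2(*(W[j]-W[i])[1::-1])) for i,j in((0,3),(1,2))])
slot=atz(c,[(282,79),(300,78),(304,122),(285,125)],.015); print("slot",slot,slot.mean(0))
print("jar",atz(c,[(188,226),(152,226),(225,226),(188,260)],.065))
m=im[40:165,250:335].astype(int).sum(2); m=(m<330).astype(np.uint8)
n,l,st,ce=cv2.connectedComponentsWithStats(m); print(st[1:][st[1:,4]>200])
E
```

```text
[[ 0.5296 -0.3228  0.015 ]
 [ 0.5267 -0.2622  0.015 ]
 [ 0.6274 -0.2568  0.015 ]
 [ 0.6309 -0.3151  0.015 ]] [ 0.5787 -0.2892  0.015 ] [np.float64(4.328595331859482), np.float64(3.0802921819728644)]
slot [[ 0.556  -0.3005  0.015 ]
 [ 0.5555 -0.2829  0.015 ]
 [ 0.5981 -0.2798  0.015 ]
 [ 0.6006 -0.2989  0.015 ]] [ 0.5775 -0.2905  0.015 ]
jar [[ 0.6873 -0.3923  0.065 ]
 [ 0.6865 -0.4269  0.065 ]
 [ 0.6882 -0.3573  0.065 ]
 [ 0.7222 -0.3961  0.065 ]]
[[   0    7   77  118 6509]]
```

Call:
{"fn": "drive_tool", "kwargs": {"moves": "0.016 0.0018 0.025 0 0 0;0.0165 0.0018 0.025 0 0 0;0.0165 0.0018 0.025 0 0 0;0.0165 0.0018 0.025 0 0 0;0 0 0 0 0 -0.089;0 0 0 0 0 0;0 0 0 0 0 0", "claw": -0.75}}

```text
t: 11.83
eef_pos: [0.5787, -0.2898, 0.1545]
tool_rot: [[-0.998, -0.06, 0.001], [-0.06, 0.998, -0.001], [-0.001, -0.001, -1.0]]
ft_force: [-0.7, -0.4, -0.0]
opening: 0.077
gripper_force: 0.0
```

```bash
python3 - <<'E'
from h import *
import pickle
np.set_printoptions(precision=4,suppress=True)
s=readout.get_state(); print(s["t"],s["eef_pos"],s["tool_rot"],s["opening"])
c,im=snap("wrist"); pickle.dump((c,im),open('w5.pkl','wb')); print(-c[2].T@c[3])
Y=np.radians(3.5); R=np.array([[np.cos(Y),-np.sin(Y)],[np.sin(Y),np.cos(Y)]])
Q=lambda h:np.c_[(np.array([[-1,-1],[-1,1],[1,1],[1,-1]])*h)@R.T+[.5787,-.2895],[.015]*4]
b=im.copy()
for h in((.051,.03),(.024,.01)): cv2.polylines(b,[w2p(c,Q(h)).round().astype(int)],True,(255,0,0),1)
print(w2p(c,Q((.051,.03))))
cv2.imwrite('pics/wrist5.png',cv2.cvtColor(b,cv2.COLOR_RGB2BGR))
E
```

```text
11.8333 [ 0.5787 -0.2898  0.1545] [[-0.9982 -0.0604  0.0013]
 [-0.0604  0.9982 -0.0007]
 [-0.0012 -0.0007 -1.    ]] 0.07701131312413655
[ 0.5094 -0.2942  0.2812]
[[246.325  123.9712]
 [328.4462 123.9159]
 [324.6104 252.7078]
 [250.1702 252.7389]]
```

View pics/wrist5.png

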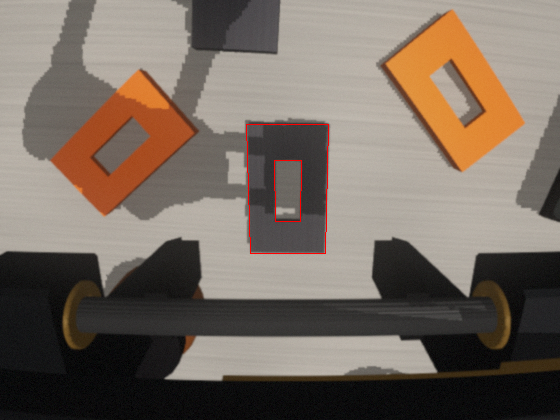

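The model outline (246,124)–(325,253) matches the cover. I'll descend and grip.

Call:
{"fn": "drive_tool", "kwargs": {"moves": "0 0 0.03 0 0 0;0 0 0.03 0 0 0;0 0 0.03 0 0 0;0 0 0.02 0 0 0;0 0 0.012 0 0 0;0 0 0.006 0 0 0;0 0 0.003 0 0 0;0 0 0 0 0 0;0 0 0 0 0 0;0 0 0 0 0 0"}}

```text
t: 12.72
eef_pos: [0.5796, -0.2906, 0.0246]
tool_rot: [[-0.998, -0.063, 0.003], [-0.063, 0.998, -0.002], [-0.003, -0.002, -1.0]]
ft_force: [-1.1, 0.0, -0.6]
opening: 0.0775
gripper_force: 0.0
```

Call:
{"fn": "drive_tool", "kwargs": {"moves": "0 0 0 0 0 0;0 0 0 0 0 0;0 0 0 0 0 0;0 0 0 0 0 0", "claw": 1, "newtons": 35}}

```text
t: 13.05
eef_pos: [0.5786, -0.2899, 0.0235]
tool_rot: [[-0.998, -0.062, 0.001], [-0.062, 0.998, -0.0], [-0.001, -0.0, -1.0]]
ft_force: [-0.4, 1.3, 3.8]
opening: 0.0595
gripper_force: 35.0
```

Call:
{"fn": "drive_tool", "kwargs": {"moves": "0 0 -0.015 0 0 0;0 0 -0.03 0 0 0;0 0 -0.03 0 0 0;0 0 -0.03 0 0 0;0 0 -0.03 0 0 0;0 0 -0.03 0 0 0;0 0 -0.025 0 0 0"}}

```text
t: 13.63
eef_pos: [0.5782, -0.29, 0.2157]
tool_rot: [[-0.998, -0.063, 0.001], [-0.063, 0.998, -0.001], [-0.001, -0.001, -1.0]]
ft_force: [0.4, -0.6, -2.1]
opening: 0.0597
gripper_force: 35.0
```

Call:
{"fn": "drive_tool", "kwargs": {"moves": "0.0068 0.0319 0 0 0 0;0.0068 0.0319 0 0 0 0;0.0068 0.0319 0 0 0 0;0.0068 0.0319 0 0 0 0;0.0068 0.0319 0 0 0 0;0.0068 0.0319 0 0 0 0;0.0068 0.0319 0 0 0 0;0.0068 0.0319 0 0 0 0;0.0068 0.0319 0 0 0 0;0.0068 0.0319 0 0 0 0"}}

```text
t: 14.47
eef_pos: [0.4892, 0.0255, 0.2131]
tool_rot: [[-0.998, -0.062, -0.0], [-0.062, 0.998, -0.0], [0.0, -0.0, -1.0]]
ft_force: [0.8, 0.6, -1.8]
opening: 0.0593
gripper_force: 35.0
```

Call:
{"fn": "drive_tool", "kwargs": {"moves": "0 0 0 0 0 0.0957;0 0 0 0 0 0.0957;0 0 0 0 0 0.0957;0 0 0 0 0 0;0 0 0 0 0 0;0 0 0 0 0 0"}}

```text
t: 14.97
eef_pos: [0.4902, 0.0241, 0.2129]
tool_rot: [[-0.975, 0.22, -0.0], [0.22, 0.975, -0.0], [0.0, -0.0, -1.0]]
ft_force: [0.9, -1.2, -2.0]
opening: 0.0593
gripper_force: 35.0
```

```bash
python3 - <<'E'
from h import *
import pickle
np.set_printoptions(precision=4,suppress=True)
s=readout.get_state(); print(s["t"],s["eef_pos"],s["tool_rot"],s["opening"],s["gripper_force"])
c,im=snap("wrist"); pickle.dump((c,im),open('w6.pkl','wb'))
p=s["eef_pos"]; y=s["tool_rot"][:,1] if isinstance(s["tool_rot"],np.ndarray) else np.array(s["tool_rot"])[:,1]
Y=np.arctan2(y[1],y[0])-np.pi/2; print("yaw",np.degrees(Y)); R=np.array([[np.cos(Y),-np.sin(Y)],[np.sin(Y),np.cos(Y)]])
q=np.array([[-1,-1],[-1,1],[1,1],[1,-1]]); b=im.copy()
for h,z in(((.051,.03),p[2]-.0085),((.024,.01),p[2]-.0085)):
    cv2.polylines(b,[w2p(c,np.c_[(q*h)@R.T+p[:2],[z]*4]).round().astype(int)],True,(255,0,0),1)
b=cv2.resize(b[100:310,130:410],None,fx=2.8,fy=2.8,interpolation=cv2.INTER_CUBIC)
cv2.imwrite('pics/wrist6.png',cv2.cvtColor(np.clip(b*1.5,0,255).astype(np.uint8),cv2.COLOR_RGB2BGR))
E
```

```text
14.9667 [0.4902 0.0241 0.2129] [[-0.9754  0.2204 -0.    ]
 [ 0.2204  0.9754 -0.0001]
 [ 0.     -0.0001 -1.    ]] 0.05933844603649432 34.98793423175812
yaw -12.730807461486037
```

View pics/wrist6.png

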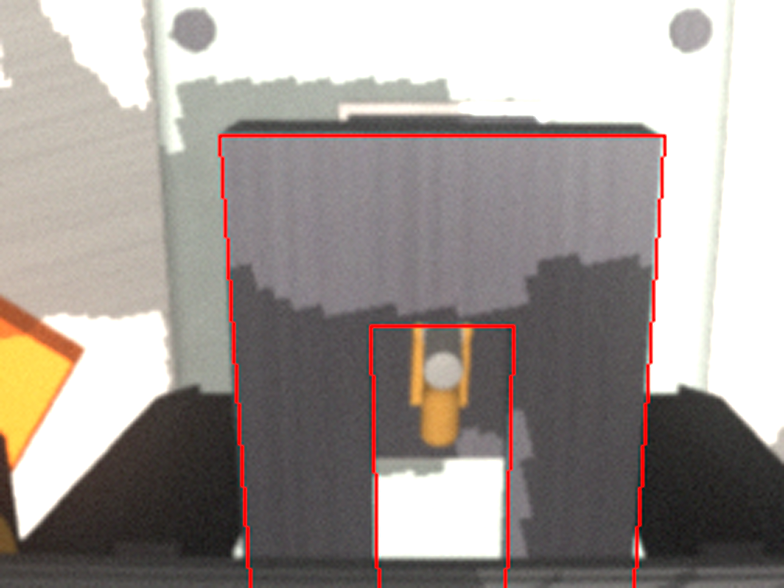

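The cover outline matches the prediction (top edge at row 135), and the stud at (443,370) is centred in the slot. Lowering.

Call:
{"fn": "drive_tool", "kwargs": {"moves": "0 0 0.015 0 0 0;0 0 0.015 0 0 0;0 0 0.012 0 0 0;0 0 0.01 0 0 0;0 0 0.01 0 0 0;0 0 0.008 0 0 0;0 0 0.005 0 0 0;0 0 0 0 0 0;0 0 0 0 0 0"}}

```text
t: 15.77
eef_pos: [0.4904, 0.0242, 0.1376]
tool_rot: [[-0.975, 0.222, -0.0], [0.222, 0.975, 0.0], [0.0, -0.0, -1.0]]
ft_force: [-0.1, -0.1, -1.8]
opening: 0.0598
gripper_force: 35.0
```

Call:
{"fn": "drive_tool", "kwargs": {"moves": "0 0 0.002 0 0 0;0 0 0.002 0 0 0;0 0 0.002 0 0 0;0 0 0.002 0 0 0;0 0 0.002 0 0 0;0 0 0.001 0 0 0;0 0 0.001 0 0 0;0 0 0 0 0 0;0 0 0 0 0 0"}}

```text
t: 16.52
eef_pos: [0.4904, 0.0242, 0.1257]
tool_rot: [[-0.975, 0.223, -0.0], [0.223, 0.975, 0.0], [0.0, -0.0, -1.0]]
ft_force: [-0.9, 0.2, -2.9]
opening: 0.0592
gripper_force: 35.0
```

Call:
{"fn": "drive_tool", "kwargs": {"moves": "0 0 0.0006 0 0 0;0 0 0.0006 0 0 0;0 0 0 0 0 0;0 0 0 0 0 0"}}

```text
t: 16.85
eef_pos: [0.4904, 0.0242, 0.1245]
tool_rot: [[-0.975, 0.223, 0.0], [0.223, 0.975, 0.0], [-0.0, 0.0, -1.0]]
ft_force: [0.2, 0.4, -1.5]
opening: 0.0594
gripper_force: 35.0
```

Call:
{"fn": "drive_tool", "kwargs": {"moves": "0 0 0.0006 0 0 0;0 0 0.0004 0 0 0;0 0 0 0 0 0;0 0 0 0 0 0"}}

```text
t: 17.18
eef_pos: [0.4905, 0.0242, 0.1244]
tool_rot: [[-0.975, 0.223, 0.0], [0.223, 0.975, -0.0], [-0.0, -0.0, -1.0]]
ft_force: [-4.1, -0.8, 5.8]
opening: 0.0597
gripper_force: 35.0
```

Contact came at TCP 0.1244, so the underside is at 0.101 and the cover is home. I'll release it and take the nut.

Call:
{"fn": "drive_tool", "kwargs": {"moves": "0 0 -0.0006 0 0 0;0 0 0 0 0 0;0 0 0 0 0 0;0 0 0 0 0 0;0 0 -0.006 0 0 0;0 0 -0.012 0 0 0;0 0 -0.011 0 0 0;0 0 0 0 0 0;0 0 0 0 0 0", "claw": -0.75}}

```text
t: 17.93
eef_pos: [0.4917, 0.0242, 0.1549]
tool_rot: [[-0.975, 0.223, 0.004], [0.223, 0.975, -0.0], [-0.004, 0.001, -1.0]]
ft_force: [-0.1, 0.3, 0.0]
opening: 0.077
gripper_force: 0.0
```

```bash
python3 - <<'E'
from h import *
np.set_printoptions(precision=4,suppress=True)
s=readout.get_state(); print(s["t"],s["eef_pos"],s["opening"],s["joint_pos"])
Y=np.radians(-12.9); R=np.array([[np.cos(Y),-np.sin(Y)],[np.sin(Y),np.cos(Y)]]); q=np.array([[-1,-1],[-1,1],[1,1],[1,-1]])
out=[]
for n in("wrist","scene"):
    c,im=snap(n); b=im.copy()
    for h in((.051,.03),(.024,.01)): cv2.polylines(b,[w2p(c,np.c_[(q*h)@R.T+[.4905,.0244],[.116]*4]).round().astype(int)],True,(255,0,0),1)
    u,v,w,hh,f=(150,130,240,170,2) if n=="wrist" else (240,170,120,110,3)
    out.append(cv2.resize(b[v:v+hh,u:u+w],(400,int(400*hh/w)),interpolation=cv2.INTER_CUBIC))
H=max(o.shape[0] for o in out); out=[np.vstack([o,np.zeros((H-o.shape[0],400,3),np.uint8)]) for o in out]
cv2.imwrite('pics/chk7.png',cv2.cvtColor(np.hstack(out),cv2.COLOR_RGB2BGR))
E
```

```text
17.9333 [0.4917 0.0242 0.1549] 0.07702822063738277 [-0.0014  0.0055  2.0957 -0.      1.0369 -1.3478]
```

View pics/chk7.png

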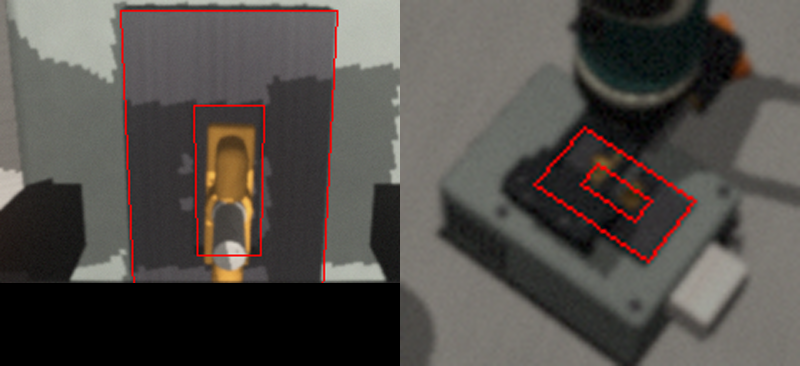

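The cover sits on the predicted home outline with the nut centred in the slot. I'll grip the nut and turn it clockwise.

Call:
{"fn": "drive_tool", "kwargs": {"moves": "0 0 0 0 0 0;0 0 0 0 0 0;0 0 0 0 0 0;0 0 0 0 0 0;0 0 0 0 0 0;0 0 0 0 0 0;0 0 0 0 0 0", "claw": 1, "newtons": 25}}

```text
t: 18.62
eef_pos: [0.4904, 0.0242, 0.153]
tool_rot: [[-0.975, 0.223, -0.0], [0.223, 0.975, 0.0], [0.0, -0.0, -1.0]]
ft_force: [0.3, -0.4, 0.6]
opening: 0.0327
gripper_force: 0.0
```

Call:
{"fn": "drive_tool", "kwargs": {"moves": "0 0 0.0002 0 0 0.12;0 0 0.0002 0 0 0.12;0 0 0.0002 0 0 0.12;0 0 0.0002 0 0 0.12;0 0 0.0002 0 0 0.12;0 0 0.0002 0 0 0.12;0 0 0.0002 0 0 0.12;0 0 0.0002 0 0 0.12;0 0 0.0002 0 0 0.12;0 0 0.0002 0 0 0.12"}}

```text
t: 19.45
eef_pos: [0.4908, 0.0244, 0.1519]
tool_rot: [[-0.14, 0.99, 0.001], [0.99, 0.14, 0.0], [0.0, 0.001, -1.0]]
ft_force: [-1.7, 0.7, 4.8]
opening: 0.0076
gripper_force: 25.0
```

The fingers closed only partway into the turn, but the 7.6 mm opening shows they now lie flat on the wings. Continuing.

Call:
{"fn": "drive_tool", "kwargs": {"moves": "0 0 0.0002 0 0 0.12;0 0 0.0002 0 0 0.12;0 0 0.0002 0 0 0.12;0 0 0.0002 0 0 0.12;0 0 0.0002 0 0 0.12;0 0 0.0002 0 0 0.12;0 0 0.0002 0 0 0.12;0 0 0.0002 0 0 0.12;0 0 0.0002 0 0 0.12;0 0 0.0002 0 0 0.12"}}

```text
t: 20.28
eef_pos: [0.4905, 0.0246, 0.1513]
tool_rot: [[0.872, 0.489, 0.0], [0.489, -0.872, 0.001], [0.0, -0.001, -1.0]]
ft_force: [-6.9, 2.2, 14.1]
opening: 0.0076
gripper_force: 25.0
```

Call:
{"fn": "drive_tool", "kwargs": {"moves": "0 0 0.0002 0 0 0.12;0 0 0.0002 0 0 0.12;0 0 0.0002 0 0 0.12;0 0 0.0002 0 0 0.12;0 0 0.0002 0 0 0.12;0 0 0.0002 0 0 0.12;0 0 0.0002 0 0 0.12;0 0 0.0002 0 0 0.12;0 0 0 0 0 0;0 0 0 0 0 0"}}

```text
t: 21.12
eef_pos: [0.4908, 0.0247, 0.1502]
tool_rot: [[0.903, -0.429, 0.001], [-0.429, -0.903, 0.001], [0.0, -0.001, -1.0]]
ft_force: [-7.0, 1.2, 14.9]
opening: 0.0078
gripper_force: 25.0
```

```bash
python3 - <<'E'
from h import *
np.set_printoptions(precision=4,suppress=True)
s=readout.get_state(); print(s["t"],s["eef_pos"],s["opening"],s["joint_pos"],s["ft_force"],s["wrist_torque"]); y=np.array(s["tool_rot"])[:,1]; print(np.degrees(np.arctan2(y[1],y[0])))
E
```

```text
21.1167 [0.4908 0.0247 0.1502] 0.007832282280287164 [-0.001   0.011   2.0998  0.001   1.0301  2.0127] [-6.9682  1.1835 14.9192] [0.2752 1.282  0.0027]
-115.40146902781207
```

Call:
{"fn": "drive_tool", "kwargs": {"moves": "0 0 0 0 0 0;0 0 0 0 0 0;0 0 0 0 0 0;0 0 0 0 0 0;0 0 0 0 0 0;0 0 0 0 0 0;0 0 0 0 0 0;0 0 0 0 0 0", "claw": -0.45}}

```text
t: 21.78
eef_pos: [0.4903, 0.0242, 0.1473]
tool_rot: [[0.904, -0.428, -0.0], [-0.428, -0.904, 0.0], [-0.0, 0.0, -1.0]]
ft_force: [0.2, -0.5, 0.5]
opening: 0.0591
gripper_force: 0.0
```

```bash
python3 - <<'E'
from h import *
np.set_printoptions(precision=4,suppress=True)
s=readout.get_state(); print(s["t"],s["eef_pos"],s["opening"],s["joint_pos"][5],s["ft_force"],s["wrist_torque"])
c,im=snap("wrist"); print(w2p(c,[[.4905,.0244,.16]]))
cv2.imwrite('pics/wrist8.png',cv2.cvtColor(cv2.resize(im[110:320,130:410],None,fx=2.5,fy=2.5,interpolation=cv2.INTER_CUBIC),cv2.COLOR_RGB2BGR))
E
```

```text
21.7833 [0.4903 0.0242 0.1473] 0.059100120082178444 2.012200068100572 [ 0.1989 -0.4976  0.4705] [0.0471 0.1161 0.0053]
[[284.2655 296.704 ]]
```

View pics/wrist8.png

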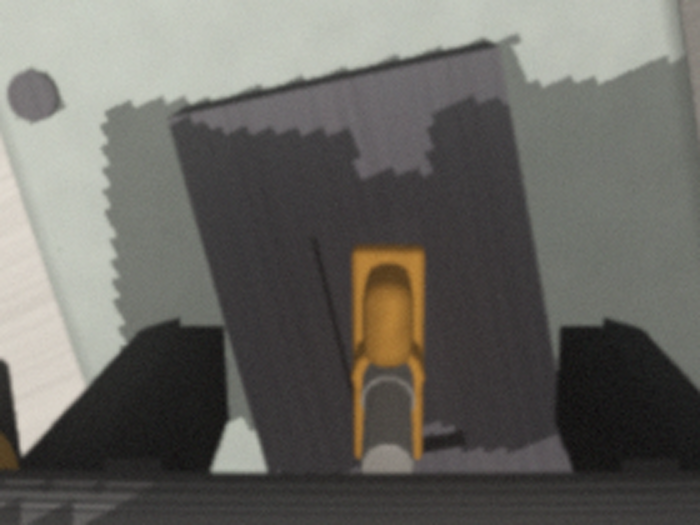

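The nut is flush with the jaw direction, so it has turned 3.36 rad. I'll go back half a turn, open, and regrip.

Call:
{"fn": "drive_tool", "kwargs": {"moves": "0 0 -0.001 0 0 -0.1208;0 0 0 0 0 -0.1208;0 0 0 0 0 -0.1208;0 0 0 0 0 -0.1208;0 0 0 0 0 -0.1208;0 0 0 0 0 -0.1208;0 0 0 0 0 -0.1208;0 0 0 0 0 -0.1208;0 0 0 0 0 -0.1208;0 0 0 0 0 -0.1208"}}

```text
t: 22.67
eef_pos: [0.4904, 0.0242, 0.1485]
tool_rot: [[0.717, 0.697, -0.0], [0.697, -0.717, 0.0], [0.0, -0.0, -1.0]]
ft_force: [-0.4, 0.1, 0.1]
opening: 0.0639
gripper_force: 0.0
```

Call:
{"fn": "drive_tool", "kwargs": {"moves": "0 0 0 0 0 -0.1208;0 0 0 0 0 -0.1208;0 0 0 0 0 -0.1208;0 0 0 0 0 -0.1208;0 0 0 0 0 -0.1208;0 0 0 0 0 -0.1208;0 0 0 0 0 -0.1208;0 0 0 0 0 -0.1208;0 0 0 0 0 -0.1208;0 0 0 0 0 -0.1208"}}

```text
t: 23.5
eef_pos: [0.4904, 0.0242, 0.1485]
tool_rot: [[-0.397, 0.918, 0.0], [0.918, 0.397, 0.0], [0.0, 0.0, -1.0]]
ft_force: [0.1, -0.3, -0.6]
opening: 0.0638
gripper_force: 0.0
```

Call:
{"fn": "drive_tool", "kwargs": {"moves": "0 0 0 0 0 -0.1208;0 0 0 0 0 -0.1208;0 0 0 0 0 -0.1208;0 0 0 0 0 -0.1208;0 0 0 0 0 -0.1208;0 0 0 0 0 -0.1208;0 0 0 0 0 0;0 0 0 0 0 0;0 0 0 0 0 0"}}

```text
t: 24.25
eef_pos: [0.4904, 0.0242, 0.1485]
tool_rot: [[-0.902, 0.432, -0.0], [0.432, 0.902, 0.0], [0.0, -0.0, -1.0]]
ft_force: [-0.2, -0.1, -0.3]
opening: 0.0638
gripper_force: 0.0
```

Call:
{"fn": "drive_tool", "kwargs": {"moves": "0 0 0 0 0 0;0 0 0 0 0 0;0 0 0 0 0 0;0 0 0 0 0 0;0 0 0 0 0 0;0 0 0 0 0 0;0 0 0 0 0 0;0 0 0 0 0 0;0 0 0 0 0 0;0 0 0 0 0 0", "claw": 1, "newtons": 35}}

```text
t: 25.08
eef_pos: [0.4907, 0.0248, 0.1486]
tool_rot: [[-0.903, 0.43, 0.001], [0.43, 0.903, 0.001], [-0.0, 0.001, -1.0]]
ft_force: [1.3, 3.0, -0.8]
opening: 0.0078
gripper_force: 35.0
```

Call:
{"fn": "drive_tool", "kwargs": {"moves": "0 0 0.0002 0 0 0.12;0 0 0.0002 0 0 0.12;0 0 0.0002 0 0 0.12;0 0 0.0002 0 0 0.12;0 0 0.0002 0 0 0.12;0 0 0.0002 0 0 0.12;0 0 0.0002 0 0 0.12;0 0 0.0002 0 0 0.12;0 0 0 0 0 0;0 0 0 0 0 0"}}

```text
t: 25.92
eef_pos: [0.4907, 0.0247, 0.1483]
tool_rot: [[-0.166, 0.986, 0.001], [0.986, 0.166, 0.001], [0.001, 0.001, -1.0]]
ft_force: [-2.9, 1.9, 7.0]
opening: 0.0073
gripper_force: 35.0
```

Call:
{"fn": "drive_tool", "kwargs": {"moves": "0 0 0.0001 0 0 0.08;0 0 0.0001 0 0 0.08;0 0 0.0001 0 0 0.08;0 0 0.0001 0 0 0.08;0 0 0.0001 0 0 0.06;0 0 0 0 0 0;0 0 0 0 0 0"}}

```text
t: 26.5
eef_pos: [0.4907, 0.0247, 0.1482]
tool_rot: [[0.211, 0.977, 0.001], [0.977, -0.211, 0.001], [0.001, 0.0, -1.0]]
ft_force: [-4.7, 2.3, 10.5]
opening: 0.0077
gripper_force: 35.0
```

```bash
python3 - <<'E'
from h import *
np.set_printoptions(precision=4,suppress=True)
s=readout.get_state(); print(s["t"],s["eef_pos"],s["opening"],s["joint_pos"][5],s["ft_force"],s["wrist_torque"],s["joint_efforts"]); y=np.array(s["tool_rot"])[:,1]; a=np.degrees(np.arctan2(y[1],y[0])); print(a,"turn",np.radians(77.1-a)+np.pi)
E
```

```text
26.5 [0.4907 0.0247 0.1482] 0.007736992005416648 0.21162580799221328 [-4.7496  2.2824 10.5275] [0.3682 0.6709 0.0308] [ -1.3633 -28.1831 -29.6151  -0.6424  -1.3711   0.0931]
-12.202180418234695 turn 4.700209731097996
```

Call:
{"fn": "drive_tool", "kwargs": {"moves": "0 0 0.0001 0 0 0.03;0 0 0.0001 0 0 0.03"}}

```text
t: 26.67
eef_pos: [0.4907, 0.0247, 0.1482]
tool_rot: [[0.27, 0.963, 0.001], [0.963, -0.27, 0.001], [0.001, 0.0, -1.0]]
ft_force: [-4.6, 2.8, 13.1]
opening: 0.0075
gripper_force: 35.0
```

```bash
python3 - <<'E'
from h import *
s=readout.get_state(); print(s["wrist_torque"],s["joint_efforts"][5],s["joint_pos"][5])
E
```

```text
[0.41156371 0.89336491 0.19074478] -0.21829237695783377 0.272507464919549
```

Call:
{"fn": "drive_tool", "kwargs": {"moves": "0 0 0 0 0 0;0 0 0 0 0 0;0 0 0 0 0 0;0 0 0 0 0 0;0 0 0 0 0 0;0 0 0 0 0 0;0 0 -0.01 0 0 0;0 0 -0.02 0 0 0;0 0 -0.03 0 0 0;0 0 -0.03 0 0 0", "claw": -0.3}}

```text
t: 27.5
eef_pos: [0.4895, 0.0242, 0.2368]
tool_rot: [[0.269, 0.963, -0.002], [0.963, -0.269, -0.0], [-0.001, -0.002, -1.0]]
ft_force: [0.7, -0.3, 0.8]
opening: 0.0571
gripper_force: 0.0
```

Call:
{"fn": "drive_tool", "kwargs": {"moves": "0 0 -0.03 0 0 0;0 0 -0.03 0 0 0;0.03 -0.03 0 0 0 0;0.03 -0.03 0 0 0 0;0 0 0 0 0 0;0 0 0 0 0 0"}}

```text
t: 28.0
eef_pos: [0.4489, 0.0982, 0.2972]
tool_rot: [[0.266, 0.964, 0.001], [0.964, -0.266, 0.0], [0.0, 0.001, -1.0]]
ft_force: [-0.5, -0.5, 0.2]
opening: 0.0574
gripper_force: 0.0
```

```bash
python3 - <<'E'
from h import *
import pickle
np.set_printoptions(precision=4,suppress=True)
s=readout.get_state(); print(s["t"],s["eef_pos"],s["opening"],s["ft_force"])
for n in("wrist","top","scene"):
    c,im=snap(n); pickle.dump((c,im),open('f_%s.pkl'%n,'wb'))
    print(n,"cover px",w2p(c,[.4905,.0244,.116])[0])
    for o,z in(("cover",.116),("wing_nut",.138)):
        for r in models.silhouettes(o,n)[:4]:
            k=max(cv2.findContours(r["region"].astype(np.uint8),0,2)[0],key=cv2.contourArea).reshape(-1,2)
            P=atz(c,k,z)[:,:2]
            if np.linalg.norm(P.mean(0)-[.49,.024])<.08: print(n,o,r["p"],cv2.minAreaRect((P*1000).astype(np.float32)))
    for o in("lamp_grip","wing_nut","blank"):
        for r in models.look_for(o,n)[:1]: print(n,o,r["p"],c2w(c,r["point"]))
    if n!="wrist":  # dark peg blob near head
        u,v=w2p(c,[.645,.247,.295])[0].astype(int); g=im[v-14:v+14,u-14:u+14].sum(2)
        m=(g<200).astype(np.uint8); q=cv2.connectedComponentsWithStats(m); print("pred",w2p(c,[[.645,.2465,.309]]),[(st.tolist(),ce+[u-14,v-14]) for st,ce in zip(q[2][1:],q[3][1:]) if st[4]>6])
E
```

```text
28.0 [0.4489 0.0982 0.2972] 0.05743337515140643 [-0.5433 -0.5049  0.2268]
wrist cover px [350.6015 242.4786]
wrist cover 0.74 ((491.35015869140625, 25.869600296020508), (65.62734985351562, 103.01364135742188), 76.80054473876953)
wrist wing_nut 0.94 ((489.5108947753906, 32.76083755493164), (41.83838653564453, 13.29278564453125), 73.92820739746094)
wrist wing_nut 0.61 [0.4029 0.2419 0.0433]
top cover px [282.811  236.1149]
top cover 0.79 ((489.3341369628906, 23.632755279541016), (59.83638000488281, 102.20773315429688), 76.72598266601562)
top wing_nut 0.64 ((492.0777282714844, 36.134525299072266), (5.79913330078125, 3.854254961013794), 44.16403579711914)
top lamp_grip 0.89 [0.6607 0.2236 0.2584]
top wing_nut 0.57 [ 0.4247 -0.3314  0.0138]
top blank 0.8 [ 0.4278 -0.3305  0.0151]
pred [[184.5911 168.1812]] [([0, 5, 4, 4, 13], array([173.2308, 161.2308])), ([11, 11, 11, 9, 62], array([187.629 , 170.1935]))]
scene cover px [304.2276 227.2798]
scene cover 0.95 ((492.35986328125, 33.88454818725586), (51.96570587158203, 107.55760192871094), 77.03936767578125)
scene cover 0.49 ((498.35089111328125, 71.21430969238281), (127.59412384033203, 228.26011657714844), 74.01065063476562)
scene lamp_grip 0.67 [0.655  0.2374 0.263 ]
scene wing_nut 0.47 [0.4963 0.0356 0.1302]
scene blank 0.46 [ 0.39   -0.2939  0.0142]
pred [[189.645  249.4701]] [([10, 10, 11, 13, 91], array([190.7363, 254.044 ]))]
```

```bash
python3 - <<'E'
from h import *
import pickle
for n in("top","scene"): c,_=pickle.load(open('f_%s.pkl'%n,'rb')); print(w2p(c,[.6455,.247,.287]))
print(env.job_done())
E
```

```text
[[186.97820291 169.97801944]]
[[191.41873007 253.85515405]]
the job is handed in; nothing more can be done
None
```

The job is handed in: the lamp hangs within about 5 mm of the tray's middle, the slotted cover sits home on the mill, and the wing nut is snug at about 4.76 rad, with no sign that anything else moved. I viewed 11 pictures, one over the limit of 10.

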